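# Stack the column in the bracing stand and open the seal paste jar

## Task

The square seal paste jar is too tight to open unless it is braced, so use the two-walled aluminium stand: lay the closed flat case that stands on the counter squarely on top of the identical case already in the stand and let go of it, then set the square jar squarely on top of the two and let go, so that its cap stands clear of the walls. Then twist the cap anticlockwise as seen from above until its threads disengage, stop there rather than wrench it on against the stop, lift it straight up and finish while holding the cap level, one to three centimetres above the neck of the jar, without letting go. The jar and both cases stay upright in the stand, and the other things on the counter stay where they are.

Things in the scene. Friction and masses are not known exactly. Their poses are not given: they have to be found in the camera images.
- brace: Aluminium bracing stand, fixed; place and yaw vary. Base plate 120 x 110 x 6 mm, origin under its centre, z up. Two parallel walls, 64 mm long along its x, inner faces 66 mm apart (its y = +-33 mm), 76 mm high, with lips flaring outward to 88 mm. Open at both ends (+-x).
- brace_mouth (a point): Centre of the channel between the walls, level with their tops, 76 mm above the counter. Things 60 mm wide are lowered in here with the fingers at the open ends, closing along the stand's x. A square thing in the channel can turn only about 6 degrees.
- lower_case: Closed flat square wooden case 60 x 60 x 25 mm, loose, already lying in the stand on its 6 mm plate. Origin at the centre of its underside, x and y along its sides, z up.
- case: Identical closed flat square wooden case 60 x 60 x 25 mm, about 120 g, loose on the counter to one side of the stand. Origin at the centre of its underside, x and y along its sides, z up; may be gripped across either pair of sides.
- jar: Square white porcelain jar, about 0.4 kg, loose on the counter on the other side of the stand. Body 60 x 60 mm, 50 mm tall to the flat shoulder; origin at the centre of its underside, x and y along its sides, z up; may be gripped by its body across either pair of sides.
- jar_neck (a point): Top of the jar's round neck, 68 mm above the jar's origin, hidden in the cap. The neck carries three thread flanges, and a spring-loaded seal disc that pushes the cap up with some 25 N.
- cap: Round dark wooden ribbed cap, 54 mm in diameter, 26 mm tall, about 70 g, screwed on the jar. Origin at the centre of its lower rim, z up. Screwed on, the origin is 52 mm above the jar's origin (2 mm above the shoulder) and its x is along the jar's x. Keep the fingertips above the shoulder when turning: the jar's corners reach out further than the cap.
- cap_top (a point): Centre of the cap's top, 26 mm above its rim. Turned anticlockwise from above (+ about z) the cap rises 3 mm; the threads let go at about 1.2 rad (70 deg), and the seal then lifts it to 6 mm above its screwed-on height; a stop is met at about 1.6 rad (92 deg). Turning takes about 0.5 N m: grip its sides with 40 N or more.
- brush_pot: Bystander: blue-and-white porcelain brush pot, 80 mm across, 115 mm tall, brushes to 200 mm. Origin at the centre of its underside.
- soapstone_seal: Bystander: tall carved soapstone seal, 34 x 34 x 118 mm, standing. Origin at the centre of its underside.
- grinding_slab: Bystander: black stone grinding slab with a raised rim, 80 x 110 x 18 mm. Origin at the centre of its underside.
- tray: Bystander: shallow aluminium tray, 160 x 220 x 20 mm. Origin at the centre of its underside.
- round_dish: Bystander: round white jar, 56 mm across, 45 mm tall. Origin at the centre of its underside.
- seal_blank: Bystander: stone seal blank lying down, 60 x 25 x 25 mm. Origin at the centre of its underside.
- brush: Bystander: flat brush lying on the counter, 170 mm long. Origin at its underside.
Not all that is in view belongs to the job. What is shaped like the jar but green or orange is not meant.

How it is judged (in metres and radians):
On the way, in this order (a step that is already met when the one before it is completed fails the run):
1. the case lies squarely on the one in the stand, let go, the jar still closed (z of lower_case in the frame of brace between 0.003 and 0.009 m and horizontal distance between lower_case and brace below 0.012 m and z of case in the frame of lower_case between 0.022 and 0.028 m and horizontal distance between case and lower_case below 0.01 m and (angle between the x axis of case and the x axis of lower_case, either way round below 0.2 rad or angle between the x axis of case and the y axis of lower_case, either way round below 0.2 rad) and angle between case's own z axis and vertical below 0.08 rad and contact force between case and the fingers below 0.1 N and z of cap in the frame of jar below 0.0545 m), for 0.2 s.
2. the closed jar stands squarely on the two cases, let go (z of lower_case in the frame of brace between 0.003 and 0.009 m and horizontal distance between lower_case and brace below 0.012 m and z of case in the frame of lower_case between 0.022 and 0.028 m and horizontal distance between case and lower_case below 0.01 m and (angle between the x axis of case and the x axis of lower_case, either way round below 0.2 rad or angle between the x axis of case and the y axis of lower_case, either way round below 0.2 rad) and angle between each of case, jar's own z axis and vertical below 0.08 rad and z of jar in the frame of case between 0.022 and 0.028 m and horizontal distance between jar and case below 0.01 m and (angle between the x axis of jar and the x axis of case, either way round below 0.2 rad or angle between the x axis of jar and the y axis of case, either way round below 0.2 rad) and contact force between jar and the fingers below 0.1 N and z of cap in the frame of jar below 0.0545 m and angle between the x axis of cap and the x axis of jar, either way round below 0.4 rad), for 0.2 s.
3. the cap has been turned past its threads, still on the neck of the braced jar (z of lower_case in the frame of brace between 0.003 and 0.009 m and horizontal distance between lower_case and brace below 0.012 m and z of case in the frame of lower_case between 0.022 and 0.028 m and horizontal distance between case and lower_case below 0.01 m and (angle between the x axis of case and the x axis of lower_case, either way round below 0.2 rad or angle between the x axis of case and the y axis of lower_case, either way round below 0.2 rad) and angle between each of case, jar's own z axis and vertical below 0.08 rad and z of jar in the frame of case between 0.022 and 0.028 m and horizontal distance between jar and case below 0.01 m and (angle between the x axis of jar and the x axis of case, either way round below 0.2 rad or angle between the x axis of jar and the y axis of case, either way round below 0.2 rad) and angle between the x axis of cap and the x axis of jar, either way round above 1.05 rad and z of cap in the frame of jar below 0.066 m), for 0.05 s.
At the end, for the whole second after the job is handed in: Cases and jar stacked in the stand, each within 10 mm and 0.2 rad of squarely over the one below and upright; the cap held by the fingers alone, its rim 6 to 38 mm above the neck, within 15 mm of the jar axis, level within 0.17 rad, at rest; fingers touch neither jar nor case (z of cap in the frame of jar between 0.074 and 0.106 m and z of lower_case in the frame of brace between 0.003 and 0.009 m and horizontal distance between lower_case and brace below 0.012 m and z of case in the frame of lower_case between 0.022 and 0.028 m and horizontal distance between case and lower_case below 0.01 m and (angle between the x axis of case and the x axis of lower_case, either way round below 0.2 rad or angle between the x axis of case and the y axis of lower_case, either way round below 0.2 rad) and angle between each of case, jar's own z axis and vertical below 0.08 rad and z of jar in the frame of case between 0.022 and 0.028 m and horizontal distance between jar and case below 0.01 m and (angle between the x axis of jar and the x axis of case, either way round below 0.2 rad or angle between the x axis of jar and the y axis of case, either way round below 0.2 rad) and horizontal distance between cap and jar below 0.015 m and angle between cap's own z axis and vertical below 0.17 rad and contact force between cap and the fingers above 1 N and contact force between cap and jar below 0.05 N and contact force between cap and brace below 0.05 N and linear speed of each of cap, jar below 0.03 m/s and contact force between jar and the arm below 0.1 N and contact force between each of jar, case and the fingers below 0.1 N); the arm keeps its last pose, push and grip.
It fails at once if a bystander is moved more than 30 mm (distance of any of brush_pot, soapstone_seal, grinding_slab, tray, round_dish, seal_blank, brush from where it was at the start of the episode above 0.03 m).
It fails at once if the jar is tipped (angle between jar's own z axis and vertical above 0.5 rad).
It fails at once if the cap is wrenched against the stop or pulled with its threads engaged (over 140 N on the jar) (contact force between cap and jar above 140 N).
It also fails if it takes over 66 s, if anything falls off the work surface, if the arm or the gripper's body presses on something with over 40 N, if the wrist force passes 120 N, or if a joint passes its speed limit or range.

## Robot

A 6-joint arm with a two-finger parallel gripper is mounted at the origin on the work surface. World frame = base frame: x ahead of the robot, y to its left, z up, the work surface at z = 0. Lengths are in m, angles in degrees, forces in N, time in s.
With the tool pointing down it reaches from about 0.275 to 0.825 m from the base axis. Payload 4.9 kg.
Tool frame: the origin (TCP) lies on the centre line of the jaws, within the pads' length; the fingertips stand 17 mm ahead of it and the grasp point (between the pads) lies 2 mm behind it; z points along the fingers, y is the line along which they close (so a half turn about z gives the same grasp; the last joint's range is limited). The gripper opens to 85 mm and grips with 20 to 120 N. Pads are 22 mm wide; open, the fingers measure 114 mm over their backs; the gripper's body (76 mm by 85 mm) begins 54 mm behind the grasp point. The pads swing forward as they close: fully open they stand 13 mm farther back than shut.
Start: joints at [59.977, 18.69, -11.035, 60.275, 0, 82.311], TCP at [0.209, 0.509, 0.248] pointing down, gripper open.
Joint ranges: [-152.03, 152.03], [-55.5, 102.48], [-74.3, 77.21], [-110.64, 120.58], [-84.22, 78.4], [-180, 180]. Speed limits (degrees/s): [147.25, 147.25, 180, 180, 180, 180].

## Interface

Orientations are given as a 3x3 rotation matrix whose columns are the frame's x, y, z axes.
In Python, from station import env gives the robot as it stands.
- The arm moves only by the tool step_arm, never from a script. Its argument "steps" is a list of rows, each an object of numbers: "fingers": the closure, from 0 (fully open) to 1 (shut); "dx", "dy", "dz": the shift along the world's x, y, z in units of 50 mm (1.0 is 50 mm); "spin": the turn about the world's z in units of 10 degrees (1.0 is 10 degrees). A call has 1 to 10 rows; each row is the pose to reach, as a shift and turn from the pose commanded when the call began; what a row does not reach only later rows make up. A row lasts 1/8 s, in which the tool goes at most 62.5 mm and 10.7 degrees, less where a joint would pass 70% of its speed; a pose out of reach is approached as far as the arm can. A call with a gripper value outside its range is refused whole. The fingers move at their own pace and stop on an object; "squeeze" is the grip in N (left out, the last holds). Time passes only in rows, so rows that repeat a pose let the fingers close. It gives the time, the measured TCP pose, the force, the opening and the grip force at its end, in the units of the state.
- env.get_obs(): the state, without advancing time (a new reading comes with each control period).
- env.grab_frame(name): name is "side" or "top"; returns the picture (420x560x3 uint8, red, green, blue); there is no depth.
- env.camera_model(name): a dict with "camera_matrix" (3x3 intrinsics, pixels), "distortion" ([k1, k2, p1, p2, k3] as OpenCV has them; the pictures are not rectified), "R" (3x3) and "t" (3): a world point X has camera coordinates R X + t. Camera axes: x right, y down, z forward; pixel columns grow to the right and rows downward; lengths in m; the calibration is good to about 2 mm. A picture is of the moment at which its call begins. camera_model takes no time and is no camera call.
- env.job_done(): hands the job in; it is judged then, once.
The state is a dict: "time_s": time; "q": joint angles; "dq": joint speeds; "joint_torque": joint torques, N m; "ee_pos": TCP position; "tool_rot": TCP orientation; "ft_force": force on the tool from outside, world axes, zero at the start; "wrist_torque": the same for the moment, N m; "grip_width": finger opening in m; "grasp_force": force on a finger pad.
Only numpy, scipy, OpenCV 4.12 (cv2) and the standard library are available. Lean on these libraries where they do the work, as an engineer would, in place of code of your own. Each camera call takes 0.05 s, during which the arm holds its last target. There are 200 camera calls.

## Working session

There is one attempt and no reset: what is moved stays moved. The work goes in short steps, Python scripts to look and compute and a tool call to move; the robot and the scene stay as the last step left them, time stands still between calls to the robot, and variables do not carry over. Pictures are saved under pics/ and viewed, at most 10 in all, crops included, and the job is handed in when it is done.

Besides the shell and the picture viewer there is one more tool, called after ">>>" as name(argument=value, ...), one argument or row to a line, values as JSON. step_arm: Moves the arm, as the interface text tells. Its arguments: {"type":"object","properties":{"steps":{"type":"array"},"squeeze":{"type":"number"}},"required":["steps"]}

```bash
ls; mkdir -p pics; python3 - <<'E'
from station import env
import cv2
for n in("side","top"):
    cv2.imwrite(f"pics/{n}0.png",env.grab_frame(n)[:,:,::-1])
    m=env.camera_model(n);print(n,m)
o=env.get_obs();print(o)
E
```

```text
pics
side {'camera_matrix': array([[389.80339956,   0.        , 283.65910293],
       [  0.        , 389.80339956, 212.83244645],
       [  0.        ,   0.        ,   1.        ]]), 'distortion': array([-0.03084616,  0.        ,  0.        ,  0.        ,  0.        ]), 'R': array([[ 0.99699321, -0.07457198, -0.02106079],
       [-0.06212119, -0.60671551, -0.79248801],
       [ 0.04631949,  0.79141349, -0.60952374]]), 't': array([-0.56151578,  0.07425055,  1.1858087 ])}
top {'camera_matrix': array([[431.16261424,   0.        , 276.64211888],
       [  0.        , 431.16261424, 205.95611782],
       [  0.        ,   0.        ,   1.        ]]), 'distortion': array([-0.13242703,  0.        ,  0.        ,  0.        ,  0.        ]), 'R': array([[-0.00931143, -0.99975032, -0.02031243],
       [-0.98957539,  0.01213231, -0.14350388],
       [ 0.14371449,  0.01876446, -0.98944128]]), 't': array([-0.01787832,  0.56229175,  1.10906627])}
{'time_s': 0.1, 'q': array([ 5.99766305e+01,  1.87289963e+01, -1.10841233e+01,  6.02737284e+01,
        8.02031826e-04,  8.23130000e+01]), 'dq': array([ 0.11151958, -0.11751459,  0.06910969, -0.09026497,  0.11647337,
        0.00106053]), 'joint_torque': array([ 1.53003959e-03, -4.44241548e+01,  2.63036907e+01,  7.91110389e-03,
       -5.39197401e-05, -1.74301022e-05]), 'ee_pos': array([0.20875417, 0.5083366 , 0.24758426]), 'tool_rot': array([[-9.24968578e-01,  3.80042808e-01, -7.70545811e-04],
       [ 3.80043528e-01,  9.24967682e-01, -1.30539181e-03],
       [ 2.16625204e-04, -1.50028735e-03, -9.99998851e-01]]), 'ft_force': array([ 0.6242548 , -0.05448517, -0.62113152]), 'wrist_torque': array([-0.0027704 , -0.06466221,  0.01875727]), 'grasp_force': 0.0, 'grip_width': 0.08511218136003908}
```

View pics/top0.png

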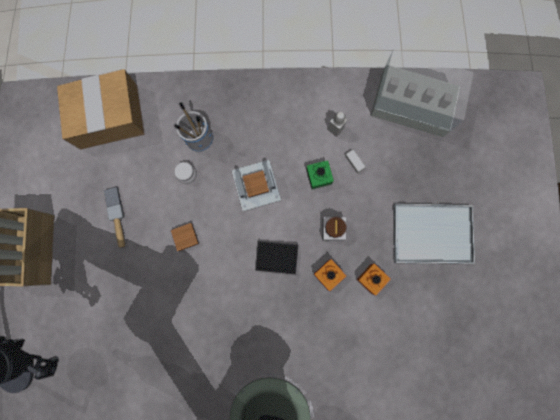

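View pics/side0.png

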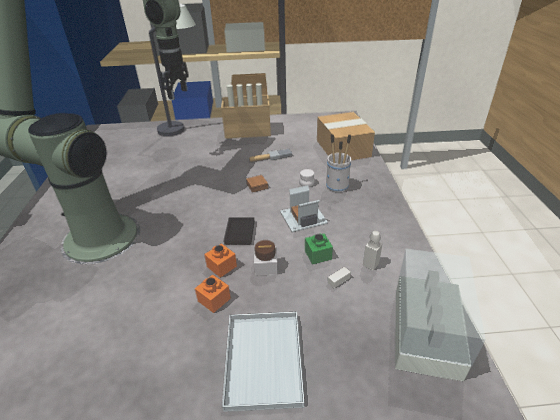

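Top view: case at about (185,236), stand at (257,184) with the lower case in it, white jar with its dark cap at (336,229). The green and orange look-alikes are decoys. I'll zoom in on these three for corners.

```bash
python3 - <<'E'
import cv2,numpy as np
t=cv2.imread("pics/top0.png");s=cv2.imread("pics/side0.png")
def c(im,u,v,w,h,k): return cv2.resize(im[v:v+h,u:u+w],None,fx=k,fy=k,interpolation=cv2.INTER_CUBIC)
def grid(a,u,v,k):
    for i in range(0,a.shape[1]//k,5):
        cv2.line(a,(i*k,0),(i*k,4 if (u+i)%10 else 9),(0,255,255),1)
        if (u+i)%10==0: cv2.putText(a,str(u+i),(i*k,20),0,.35,(0,255,255))
    for i in range(0,a.shape[0]//k,5):
        cv2.line(a,(0,i*k),(4 if (v+i)%10 else 9,i*k),(0,255,255),1)
        if (v+i)%10==0: cv2.putText(a,str(v+i),(10,i*k+4),0,.35,(0,255,255))
    return a
P=[(t,165,215,40,40,7),(t,230,155,56,56,7)]
Q=[(t,315,210,40,40,7),(s,240,180,90,100,3)]
def row(L):
    out=[]
    for im,u,v,w,h,k in L:
        a=grid(c(im,u,v,w,h,k),u,v,k); b=np.zeros((400 if 0 else max(l[4]*l[5] for l in L),400,3),np.uint8); b[:a.shape[0],:a.shape[1]]=a[:, :400]; out.append(b)
    return np.hstack(out)
r=np.vstack([row(P)[:300+95],row(Q)[:300]]);r=r[:600+95]
cv2.imwrite("pics/z0.png",cv2.resize(r,None,fx=min(1,600/r.shape[0]),fy=min(1,600/r.shape[0]),interpolation=cv2.INTER_AREA) );print(r.shape)
E
```

```text
(692, 800, 3)
```

View pics/z0.png

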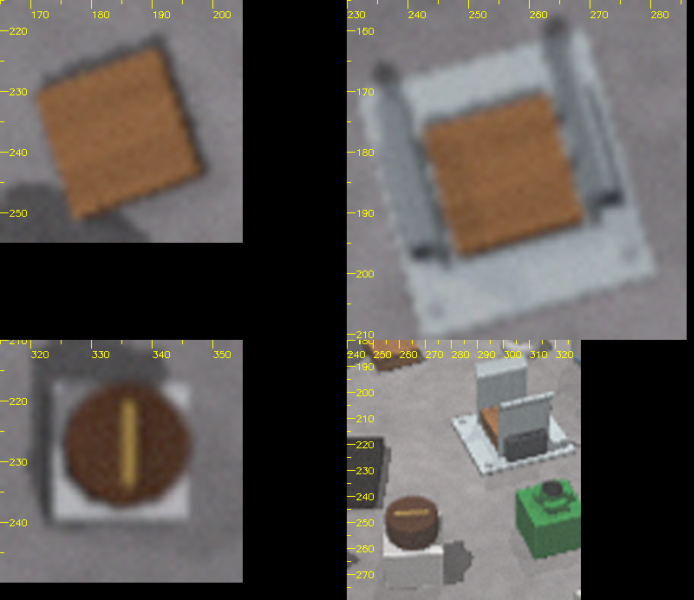

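Case corners lie near (171,231), (191,223), (198,243), (178,251). The stand's channel runs roughly parallel to the case, and the jar is nearly aligned with the image. Next, I'll fit the poses by matching projected box silhouettes in both cameras.

```bash
cat > h.py <<'E'
import cv2,numpy as np
from scipy.optimize import minimize
from station import env
M={n:env.camera_model(n) for n in("side","top")}
def proj(P,n):
    m=M[n];return cv2.projectPoints(np.float64(P),cv2.Rodrigues(m["R"])[0],m["t"],m["camera_matrix"],m["distortion"])[0][:,0]
def box(x,y,a,lx,ly,z0,z1,cx=0,cy=0):
    L=np.array([[cx+i*lx/2,cy+j*ly/2] for i in(-1,1) for j in(-1,1)]);c,s=np.cos(a),np.sin(a)
    L=L@np.array([[c,s],[-s,c]])+[x,y];return np.vstack([np.c_[L,np.full(4,z)] for z in(z0,z1)])
def cyl(x,y,r,z0,z1):
    t=np.linspace(0,2*np.pi,40);return np.vstack([np.c_[x+r*np.cos(t),y+r*np.sin(t),np.full(40,z)] for z in(z0,z1)])
K=8
def ren(parts,n,roi):
    u,v,w,h=roi;a=np.zeros((h*K,w*K),np.uint8)
    for P in parts:
        q=cv2.convexHull(((proj(P,n)-[u-.5,v-.5])*K).astype(np.float32))
        cv2.fillConvexPoly(a,np.int32(np.round(q*16)),255,shift=4)
    return cv2.resize(a,(w,h),interpolation=cv2.INTER_AREA)/255.
def fit(parts,masks,x0):  # parts(x)->list; masks: {(cam):(roi,mask)}
    f=lambda x:sum(np.abs(ren(parts(x),n,r)-m).sum() for n,(r,m) in masks.items())
    S=np.vstack([x0]+[np.array(x0)+d for d in np.diag([.01,.01,.1])])
    r=minimize(f,x0,method="Nelder-Mead",options=dict(initial_simplex=S,xatol=1e-4,fatol=.01,maxiter=200))
    return r.x,r.fun
def pix2w(uv,n,z):
    m=M[n];d=cv2.undistortPoints(np.float64([[uv]]),m["camera_matrix"],m["distortion"])[0,0]
    d=m["R"].T@np.r_[d,1];c=-m["R"].T@m["t"];return c+d*(z-c[2])/d[2]
E
python3 - <<'E'
from h import *
I={n:cv2.imread(f"pics/{n}0.png") for n in M}
def hsv(n,r): u,v,w,h=r;return cv2.cvtColor(I[n][v:v+h,u:u+w],cv2.COLOR_BGR2HSV)
def brown(n,r): 
    a=hsv(n,r).astype(int);return ((a[...,1]>80)&((a[...,0]<22)|(a[...,0]>170))).astype(float)
case=lambda x:[box(*x,.06,.06,0,.025)]
rt=(160,210,50,50);rs=(235,165,40,35)
x0=np.r_[pix2w((185,236),"top",.025)[:2],.35];print(x0)
for mk in({"top":(rt,brown("top",rt))},{"side":(rs,brown("side",rs))},{"top":(rt,brown("top",rt)),"side":(rs,brown("side",rs))}):
    x,f=fit(case,mk,x0);print("case",x.round(4),np.degrees(x[2]).round(1),f,[m.sum() for _,m in mk.values()])
# lower case: top face
rl=(236,162,40,40)
low=lambda x:[box(*x,.06,.06,.0305,.031)]
x0=np.r_[pix2w((257,183),"top",.031)[:2],.28]
x,f=fit(low,{"top":(rl,brown("top",rl))},x0);print("low",x.round(4),np.degrees(x[2]).round(1),f)
# jar
rj=(312,206,50,50)
a=hsv("top",rj).astype(int);b=brown("top",rj);m=((b>0)|(a[...,2]>150)).astype(float)
jar=lambda x:[box(*x,.06,.06,0,.05),cyl(x[0],x[1],.027,.05,.078)]
x0=np.r_[pix2w((336,229),"top",.05)[:2],0.]
x,f=fit(jar,{"top":(rj,m)},x0);print("jar top",x.round(4),np.degrees(x[2]).round(1),f,m.sum())
rj2=(245,235,38,45);a=hsv("side",rj2).astype(int);m2=((brown("side",rj2)>0)|(a[...,2]>150)).astype(float)
x,f=fit(jar,{"side":(rj2,m2)},x0);print("jar side",x.round(4),np.degrees(x[2]).round(1),f,m2.sum())
x,f=fit(jar,{"side":(rj2,m2),"top":(rj,m)},x0);print("jar both",x.round(4),np.degrees(x[2]).round(1),f)
for uv in((232.5,173),(268.9,159.6),(280.7,199.2),(242.9,210.2)): print(pix2w(uv,"top",.006))
cv2.imwrite("pics/m.png",np.hstack([cv2.resize(q*255,(200,200),interpolation=0) for q in(m,m2,brown("top",rt),brown("top",rl))]))
E
```

```text
[0.48523596 0.22500631 0.35      ]
case [0.485  0.2298 0.3357] 19.2 48.46666666666666 [np.float64(498.0)]
case [0.4853 0.2321 0.246 ] 14.1 56.509803921568626 [np.float64(225.0)]
case [0.4848 0.2305 0.3313] 19.0 110.47843137254901 [np.float64(498.0), np.float64(225.0)]
low [0.6263 0.0336 0.2777] 15.9 34.372549019607845
jar top [ 0.5013 -0.1754  0.0111] 0.6 227.5333333333333 362.0
jar side [ 0.4789 -0.132   0.2543] 14.6 635.1058823529412 762.0
jar both [ 0.4925 -0.168   0.4815] 27.6 1136.6588235294116
[0.66145291 0.09899278 0.006     ]
[ 0.69826524 -0.00285941  0.006     ]
[ 0.58571154 -0.03463134  0.006     ]
[0.55640797 0.06960205 0.006     ][ WARN:0@1.700] global loadsave.cpp:1063 imwrite_ Unsupported depth image for selected encoder is fallbacked to CV_8U.
```

View pics/m.png

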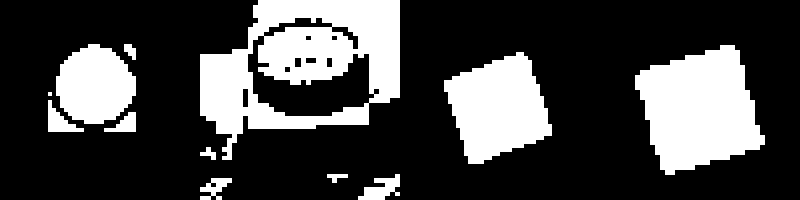

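```bash
python3 - <<'E'
from h import *
I={n:cv2.imread(f"pics/{n}0.png") for n in M}
def hsv(n,r): u,v,w,h=r;return cv2.cvtColor(I[n][v:v+h,u:u+w],cv2.COLOR_BGR2HSV).astype(int)
rt=(315,206,45,45);a=hsv("top",rt);mt=((a[...,1]>70)).astype(np.uint8)
rs=(246,232,36,32);b=hsv("side",rs);ms=((b[...,1]>70)).astype(np.uint8)
fill=lambda m:cv2.morphologyEx(m,cv2.MORPH_CLOSE,np.ones((5,5))).astype(float)
mt,ms=fill(mt),fill(ms)
cap=lambda x:[cyl(x[0],x[1],.027,.052,.078)]
x0=[.5,-.168,0]
for mk in({"top":(rt,mt)},{"side":(rs,ms)},{"top":(rt,mt),"side":(rs,ms)}):
    x,f=fit(cap,mk,x0);print(x.round(4),f,[m.sum() for _,m in mk.values()])
for uv in((323.2,239.2),(345.8,238.8),(323.2,216.4),(345.5,216.1)): print("c",pix2w(uv,"top",.05))
# orange / green silhouettes, world at z=.05
for n,r,lo,hi in(("orange",(310,250,40,50),5,15),("green",(300,155,40,40),40,80)):
    a=hsv("top",r);m=(a[...,1]>120)&(a[...,0]>lo)&(a[...,0]<hi);v,u=np.nonzero(m)
    P=np.array([pix2w((r[0]+i,r[1]+j),"top",.05) for i,j in zip(u,v)]);print(n,P.min(0),P.max(0))
E
```

```text
[ 0.5011 -0.1743  0.0407] 70.1843137254902 [np.float64(303.0)]
[ 0.5009 -0.1558 -0.1343] 157.03921568627453 [np.float64(215.0)]
[ 0.5017 -0.1744  0.04  ] 229.3294117647059 [np.float64(303.0), np.float64(215.0)]
c [ 0.47135605 -0.14504247  0.05      ]
c [ 0.47160656 -0.20431213  0.05      ]
c [ 0.53138519 -0.14644482  0.05      ]
c [ 0.53143753 -0.20532633  0.05      ]
orange [ 0.33969231 -0.19967021  0.05      ] [ 0.41956679 -0.11925677  0.05      ]
green [ 0.61037858 -0.17258044  0.05      ] [ 0.68106467 -0.10627766  0.05      ]
```

>>> step_arm(
  steps=[
    {"dx": 5.52, "dy": -5.58, "dz": -1.0, "spin": -4.87, "fingers": 0},
    {"dx": 5.52, "dy": -5.58, "dz": -1.0, "spin": -4.87, "fingers": 0},
    {"dx": 5.52, "dy": -5.58, "dz": -1.0, "spin": -4.87, "fingers": 0},
    {"dx": 5.52, "dy": -5.58, "dz": -1.0, "spin": -4.87, "fingers": 0},
    {"dx": 5.52, "dy": -5.58, "dz": -1.0, "spin": -4.87, "fingers": 0},
    {"dx": 5.52, "dy": -5.58, "dz": -1.0, "spin": -4.87, "fingers": 0},
    {"dx": 5.52, "dy": -5.58, "dz": -1.0, "spin": -4.87, "fingers": 0},
    {"dx": 5.52, "dy": -5.58, "dz": -1.0, "spin": -4.87, "fingers": 0},
    {"dx": 5.52, "dy": -5.58, "dz": -2.0, "spin": -4.87, "fingers": 0},
    {"dx": 5.52, "dy": -5.58, "dz": -2.5, "spin": -4.87, "fingers": 0},
  ],
)

```text
time_s: 1.35
ee_pos: [0.4825, 0.2308, 0.1215]
tool_rot: [[-0.327, 0.945, -0.003], [0.945, 0.327, -0.0], [0.001, -0.003, -1.0]]
ft_force: [-0.5, -0.5, -0.7]
grip_width: 0.0854
grasp_force: 0.0
```

>>> step_arm(
  steps=[
    {"dz": -1.0, "fingers": 0},
    {"dz": -1.7, "fingers": 0},
    {"dz": -2.02, "fingers": 0},
    {"dz": -2.02, "fingers": 0},
    {"dz": -2.02, "fingers": 1},
    {"dz": -2.02, "fingers": 1},
    {"dz": -2.02, "fingers": 1},
    {"dz": -2.02, "fingers": 1},
    {"dz": -2.02, "fingers": 1},
    {"dz": -2.02, "fingers": 1},
  ],
  squeeze=40,
)

```text
validation failed for argument at $.st...
```

>>> step_arm(
  squeeze=40,
  steps=[
    {"dx": 0, "dy": 0, "dz": -1.0, "spin": 0, "fingers": 0},
    {"dx": 0, "dy": 0, "dz": -1.7, "spin": 0, "fingers": 0},
    {"dx": 0, "dy": 0, "dz": -2.02, "spin": 0, "fingers": 0},
    {"dx": 0, "dy": 0, "dz": -2.02, "spin": 0, "fingers": 0},
    {"dx": 0, "dy": 0, "dz": -2.02, "spin": 0, "fingers": 1},
    {"dx": 0, "dy": 0, "dz": -2.02, "spin": 0, "fingers": 1},
    {"dx": 0, "dy": 0, "dz": -2.02, "spin": 0, "fingers": 1},
    {"dx": 0, "dy": 0, "dz": -2.02, "spin": 0, "fingers": 1},
    {"dx": 0, "dy": 0, "dz": -2.02, "spin": 0, "fingers": 1},
    {"dx": 0, "dy": 0, "dz": -2.02, "spin": 0, "fingers": 1},
  ],
)

```text
time_s: 2.6
ee_pos: [0.486, 0.2303, 0.024]
tool_rot: [[-0.325, 0.946, 0.002], [0.946, 0.325, 0.001], [0.001, 0.003, -1.0]]
ft_force: [-1.0, -0.1, 7.1]
grip_width: 0.0588
grasp_force: 43.4
```

>>> step_arm(
  steps=[
    {"dx": 0, "dy": 0, "dz": 1.2, "spin": 0, "fingers": 1},
    {"dx": 0, "dy": 0, "dz": 2.4, "spin": 0, "fingers": 1},
    {"dx": 1.0, "dy": -1.4, "dz": 2.6, "spin": -0.31, "fingers": 1},
    {"dx": 2.0, "dy": -2.6, "dz": 2.6, "spin": -0.31, "fingers": 1},
    {"dx": 2.82, "dy": -3.6, "dz": 2.6, "spin": -0.31, "fingers": 1},
    {"dx": 2.82, "dy": -3.94, "dz": 2.4, "spin": -0.31, "fingers": 1},
    {"dx": 2.82, "dy": -3.94, "dz": 2.4, "spin": -0.31, "fingers": 1},
    {"dx": 2.82, "dy": -3.94, "dz": 2.4, "spin": -0.31, "fingers": 1},
  ],
)

```text
time_s: 3.6
ee_pos: [0.6256, 0.0327, 0.1425]
tool_rot: [[-0.273, 0.962, -0.0], [0.962, 0.273, 0.001], [0.001, -0.0, -1.0]]
ft_force: [-1.3, -0.0, -1.5]
grip_width: 0.059
grasp_force: 44.6
```

```bash
python3 - <<'E'
from h import *
I={n:env.grab_frame(n)[:,:,::-1].copy() for n in M}
for n in M: cv2.imwrite(f"pics/{n}1.png",I[n])
o=env.get_obs();x,y,z=o["ee_pos"];print(o["ee_pos"],np.degrees(np.arctan2(o["tool_rot"][1,1],o["tool_rot"][0,1])),o["ft_force"],o["grip_width"])
out=[]
for n,r in(("top",(215,140,90,90)),("side",(260,150,90,90))):
    u,v,w,h=r;k=6 if 0 else 4
    a=cv2.resize(I[n][v:v+h,u:u+w],None,fx=k,fy=k,interpolation=2)
    for P,c in((box(.6255,.033,np.radians(15.8),.12,.11,.006,.006),(0,255,0)),(box(x,y,np.radians(15.9),.06,.06,z-.024,z+.001),(0,0,255))):
        q=(proj(P,n)-[u-.5,v-.5])*k
        for i in range(len(q)):
            for j in range(i): 
                if np.sum(np.abs(P[i]-P[j])>1e-6)>=1 and np.linalg.norm(P[i]-P[j])<.122: cv2.line(a,*[tuple(int(b) for b in q[e]) for e in(i,j)],c,1)
    out.append(a)
cv2.imwrite("pics/z1.png",np.hstack(out))
E
```

```text
[0.62541557 0.03385677 0.14273386] 15.942396517902845 [ 0.64532584 -1.12309026 -0.74393049] 0.058870215090738004
```

View pics/z1.png

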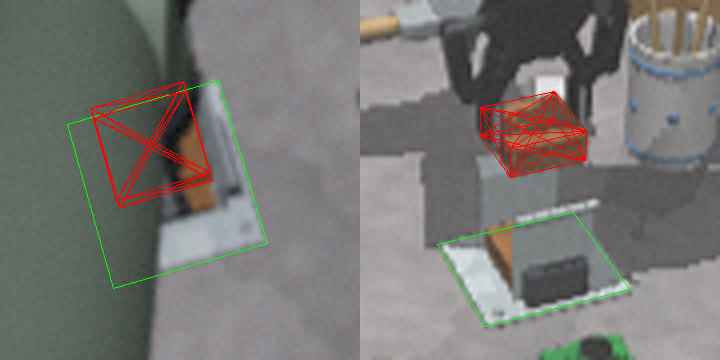

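Both overlays agree with the picture: the held case is over the channel and the plate outline matches. Lowering now.

>>> step_arm(
  steps=[
    {"dx": 0, "dy": 0, "dz": -0.5, "spin": 0, "fingers": 1},
    {"dx": 0, "dy": 0, "dz": -0.8, "spin": 0, "fingers": 1},
    {"dx": 0, "dy": 0, "dz": -1.1, "spin": 0, "fingers": 1},
    {"dx": 0, "dy": 0, "dz": -1.4, "spin": 0, "fingers": 1},
    {"dx": 0, "dy": 0, "dz": -1.6, "spin": 0, "fingers": 1},
    {"dx": 0, "dy": 0, "dz": -1.74, "spin": 0, "fingers": 1},
    {"dx": 0, "dy": 0, "dz": -1.74, "spin": 0, "fingers": 1},
  ],
)

```text
time_s: 4.58
ee_pos: [0.6263, 0.0327, 0.0555]
tool_rot: [[-0.273, 0.962, 0.001], [0.962, 0.273, -0.0], [-0.0, 0.0, -1.0]]
ft_force: [-0.1, 0.2, -1.8]
grip_width: 0.0592
grasp_force: 44.6
```

>>> step_arm(
  steps=[
    {"dx": 0, "dy": 0, "dz": -0.03, "spin": 0, "fingers": 1},
    {"dx": 0, "dy": 0, "dz": -0.03, "spin": 0, "fingers": 0},
    {"dx": 0, "dy": 0, "dz": -0.03, "spin": 0, "fingers": 0},
    {"dx": 0, "dy": 0, "dz": -0.03, "spin": 0, "fingers": 0},
    {"dx": 0, "dy": 0, "dz": -0.03, "spin": 0, "fingers": 0},
    {"dx": 0, "dy": 0, "dz": -0.03, "spin": 0, "fingers": 0},
    {"dx": 0, "dy": 0, "dz": 0.6, "spin": 0, "fingers": 0},
    {"dx": 0, "dy": 0, "dz": 1.5, "spin": 0, "fingers": 0},
    {"dx": 0, "dy": 0, "dz": 2.5, "spin": 0, "fingers": 0},
  ],
)

```text
time_s: 5.7
ee_pos: [0.6254, 0.0328, 0.181]
tool_rot: [[-0.273, 0.962, -0.002], [0.962, 0.273, 0.0], [0.001, -0.001, -1.0]]
ft_force: [1.1, -0.3, 0.1]
grip_width: 0.0855
grasp_force: 0.0
```

>>> step_arm(
  steps=[
    {"dx": -2.49, "dy": -4.16, "dz": 0, "spin": -1.6, "fingers": 0},
    {"dx": -2.49, "dy": -4.16, "dz": 0, "spin": -1.6, "fingers": 0},
    {"dx": -2.49, "dy": -4.16, "dz": 0, "spin": -1.6, "fingers": 0},
    {"dx": -2.49, "dy": -4.16, "dz": 0, "spin": -1.6, "fingers": 0},
    {"dx": -2.49, "dy": -4.16, "dz": 0, "spin": -1.6, "fingers": 0},
    {"dx": -2.49, "dy": -4.16, "dz": 0, "spin": -1.6, "fingers": 0},
  ],
)

```text
time_s: 6.45
ee_pos: [0.5017, -0.1752, 0.1804]
tool_rot: [[0.003, 1.0, 0.0], [1.0, -0.003, 0.0], [0.0, 0.0, -1.0]]
ft_force: [0.4, 0.1, 1.1]
grip_width: 0.0854
grasp_force: 0.0
```

```bash
python3 - <<'E'
from h import *
I={n:env.grab_frame(n)[:,:,::-1].copy() for n in M}
o=env.get_obs();x,y,z=o["ee_pos"];print(o["ee_pos"],np.degrees(np.arctan2(o["tool_rot"][1,1],o["tool_rot"][0,1])),o["q"])
rl=(230,158,46,46);u,v,w,h=rl;a=cv2.cvtColor(I["top"][v:v+h,u:u+w],cv2.COLOR_BGR2HSV).astype(int)
b=((a[...,1]>80)&((a[...,0]<22)|(a[...,0]>170))).astype(float)
print("case on stand",fit(lambda x:[box(*x,.06,.06,.0555,.056)],{"top":(rl,b)},[.626,.033,.277]),b.sum())
out=[]
for n,r in(("top",(220,150,90,90)),("side",(230,170,90,90))):
    u,v,w,h=r;k=4
    a=cv2.resize(I[n][v:v+h,u:u+w],None,fx=k,fy=k,interpolation=2)
    L=[(box(.626,.033,np.radians(15.8),.06,.06,.056,.056),(0,255,0))]
    if n=="side": L.append((box(.5014,-.1752,0,.06,.06,0,.05),(0,0,255)))
    for P,c in L:
        q=(proj(P,n)-[u-.5,v-.5])*k
        for p in q: cv2.circle(a,tuple(int(b) for b in p),3,c,1)
    out.append(a)
cv2.imwrite("pics/z2.png",np.hstack(out))
E
```

```text
[ 0.50211012 -0.17429547  0.18031076] -0.04208118273084103 [-2.71122397e+01  1.99755976e+01 -1.97792651e+01  5.02350529e+01
  1.72115099e-02  6.29298414e+01]
case on stand (array([0.6250296 , 0.03192388, 0.28932748]), np.float64(42.996078431372545)) 511.0
```

View pics/z2.png

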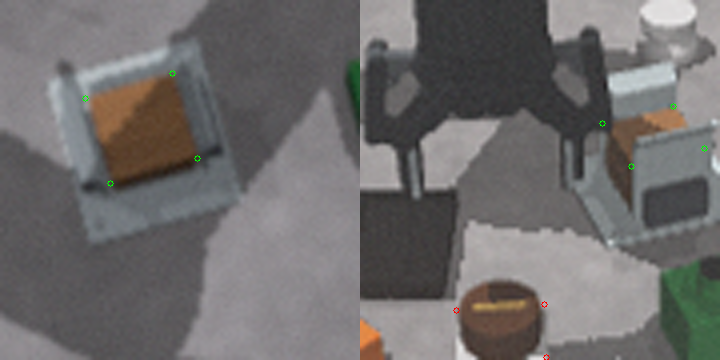

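The upper case is seated in the channel at about (0.625, 0.032). Now gripping the jar body.

>>> step_arm(
  steps=[
    {"dx": 0, "dy": 0, "dz": -1.0, "spin": 0, "fingers": 0},
    {"dx": 0, "dy": 0, "dz": -2.0, "spin": 0, "fingers": 0},
    {"dx": 0, "dy": 0, "dz": -2.6, "spin": 0, "fingers": 0},
    {"dx": 0, "dy": 0, "dz": -2.9, "spin": 0, "fingers": 0},
    {"dx": 0, "dy": 0, "dz": -2.9, "spin": 0, "fingers": 1},
    {"dx": 0, "dy": 0, "dz": -2.9, "spin": 0, "fingers": 1},
    {"dx": 0, "dy": 0, "dz": -2.9, "spin": 0, "fingers": 1},
    {"dx": 0, "dy": 0, "dz": -2.9, "spin": 0, "fingers": 1},
    {"dx": 0, "dy": 0, "dz": -2.9, "spin": 0, "fingers": 1},
    {"dx": 0, "dy": 0, "dz": -2.9, "spin": 0, "fingers": 1},
  ],
  squeeze=50,
)

```text
time_s: 7.8
ee_pos: [0.5023, -0.1754, 0.0362]
tool_rot: [[0.002, 1.0, 0.002], [1.0, -0.002, -0.0], [-0.0, 0.002, -1.0]]
ft_force: [-0.6, 1.9, 5.9]
grip_width: 0.0591
grasp_force: 56.7
```

>>> step_arm(
  steps=[
    {"dx": 0, "dy": 0, "dz": 1.0, "spin": 0, "fingers": 1},
    {"dx": 0, "dy": 0, "dz": 2.0, "spin": 0, "fingers": 1},
    {"dx": 0, "dy": 0, "dz": 2.8, "spin": 0.4, "fingers": 1},
    {"dx": 0.6, "dy": 1.0, "dz": 2.8, "spin": 0.8, "fingers": 1},
    {"dx": 1.2, "dy": 2.0, "dz": 2.8, "spin": 1.2, "fingers": 1},
    {"dx": 1.8, "dy": 3.0, "dz": 2.8, "spin": 1.6, "fingers": 1},
    {"dx": 2.3, "dy": 3.8, "dz": 2.8, "spin": 1.6, "fingers": 1},
    {"dx": 2.48, "dy": 4.15, "dz": 2.6, "spin": 1.6, "fingers": 1},
    {"dx": 2.48, "dy": 4.15, "dz": 2.4, "spin": 1.6, "fingers": 1},
    {"dx": 2.48, "dy": 4.15, "dz": 2.4, "spin": 1.6, "fingers": 1},
  ],
)

```text
time_s: 9.05
ee_pos: [0.6235, 0.0313, 0.1533]
tool_rot: [[-0.272, 0.962, -0.004], [0.962, 0.272, -0.001], [0.001, -0.004, -1.0]]
ft_force: [-0.7, -1.5, -5.0]
grip_width: 0.0591
grasp_force: 58.1
```

```bash
python3 - <<'E'
from h import *
I={"side":env.grab_frame("side")[:,:,::-1].copy(),"top":env.grab_frame("top")[:,:,::-1].copy()}
o=env.get_obs();x,y,z=o["ee_pos"];print(o["ee_pos"],np.degrees(np.arctan2(o["tool_rot"][1,1],o["tool_rot"][0,1])),o["q"],o["ft_force"])
out=[]
for n,r in(("side",(250,130,100,100)),("top",(210,130,100,100))):
    u,v,w,h=r;k=4
    a=cv2.resize(I[n][v:v+h,u:u+w],None,fx=k,fy=k,interpolation=2)
    for P,c in[(box(x,y,np.radians(15.9),.06,.06,z-.036,z+.014),(0,0,255)),(box(.6255,.033,np.radians(15.8),.064,.066,.076,.076),(0,255,0))]:
        q=(proj(P,n)-[u-.5,v-.5])*k
        for p in q: cv2.circle(a,tuple(int(b) for b in p),3,c,1)
    out.append(a)
cv2.imwrite("pics/z3.png",np.hstack(out))
E
```

```text
[0.62469184 0.0309694  0.15489063] 15.762599996436869 [-3.90849212e+00  3.07019776e+01 -6.51900259e+00  5.28578793e+01
 -2.43222232e-02  7.03289272e+01] [ 0.33356771 -0.61145255 -3.68616533]
```

View pics/z3.png

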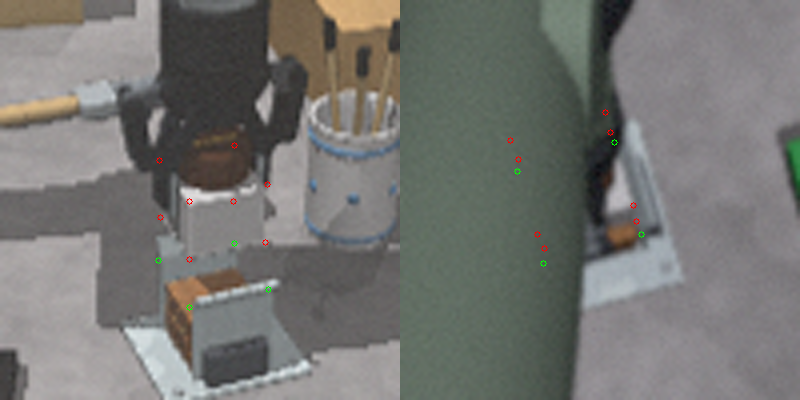

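The held jar is over the channel, with its right front edge matching the prediction near (266,185–240) in the side crop. Lowering it slowly.

>>> step_arm(
  steps=[
    {"dx": 0.01, "dy": 0.02, "dz": -0.3, "spin": 0, "fingers": 1},
    {"dx": 0.01, "dy": 0.02, "dz": -0.5, "spin": 0, "fingers": 1},
    {"dx": 0.01, "dy": 0.02, "dz": -0.7, "spin": 0, "fingers": 1},
    {"dx": 0.01, "dy": 0.02, "dz": -0.9, "spin": 0, "fingers": 1},
    {"dx": 0.01, "dy": 0.02, "dz": -1.1, "spin": 0, "fingers": 1},
    {"dx": 0.01, "dy": 0.02, "dz": -1.2, "spin": 0, "fingers": 1},
    {"dx": 0.01, "dy": 0.02, "dz": -1.23, "spin": 0, "fingers": 1},
    {"dx": 0.01, "dy": 0.02, "dz": -1.23, "spin": 0, "fingers": 1},
  ],
)

```text
time_s: 10.15
ee_pos: [0.6262, 0.0333, 0.094]
tool_rot: [[-0.273, 0.962, 0.0], [0.962, 0.273, -0.0], [-0.0, 0.0, -1.0]]
ft_force: [0.4, -1.0, -4.3]
grip_width: 0.0591
grasp_force: 58.2
```

>>> step_arm(
  steps=[
    {"dx": 0, "dy": 0, "dz": -0.02, "spin": 0, "fingers": 1},
    {"dx": 0, "dy": 0, "dz": -0.04, "spin": 0, "fingers": 1},
    {"dx": 0, "dy": 0, "dz": -0.05, "spin": 0, "fingers": 1},
  ],
)

```text
time_s: 10.52
ee_pos: [0.6263, 0.0332, 0.0922]
tool_rot: [[-0.273, 0.962, 0.001], [0.962, 0.273, -0.0], [-0.0, 0.001, -1.0]]
ft_force: [-2.7, -0.2, 4.3]
grip_width: 0.0591
grasp_force: 59.3
```

Contact. Release, then rise.

>>> step_arm(
  steps=[
    {"dx": 0, "dy": 0, "dz": 0, "spin": 0, "fingers": 0},
    {"dx": 0, "dy": 0, "dz": 0, "spin": 0, "fingers": 0},
    {"dx": 0, "dy": 0, "dz": 0, "spin": 0, "fingers": 0},
    {"dx": 0, "dy": 0, "dz": 0, "spin": 0, "fingers": 0},
    {"dx": 0, "dy": 0, "dz": 0, "spin": 0, "fingers": 0},
    {"dx": 0, "dy": 0, "dz": 0.4, "spin": 0, "fingers": 0},
    {"dx": 0, "dy": 0, "dz": 0.72, "spin": 0, "fingers": 0},
    {"dx": 0, "dy": 0, "dz": 0.72, "spin": 0, "fingers": 0},
  ],
)

```text
time_s: 11.52
ee_pos: [0.6273, 0.0332, 0.129]
tool_rot: [[-0.273, 0.962, 0.003], [0.962, 0.273, -0.0], [-0.001, 0.003, -1.0]]
ft_force: [0.1, 0.0, 0.4]
grip_width: 0.0853
grasp_force: 0.0
```

```bash
python3 - <<'E'
from h import *
I=env.grab_frame("side")[:,:,::-1]
o=env.get_obs();print(o["ee_pos"],o["q"][5],o["ft_force"])
a=cv2.resize(I[130:230,250:350],None,fx=5,fy=5,interpolation=2)
for P,c in[(box(.626,.033,np.radians(15.9),.06,.06,.056,.106),(0,0,255)),(cyl(.626,.033,.027,.108,.134),(0,255,0))]:
    for p in(proj(P,"side")-[249.5,129.5])*5: cv2.circle(a,tuple(int(b) for b in p),2,c,1)
cv2.imwrite("pics/z4.png",a)
E
```

```text
[0.62659409 0.03321889 0.12797178] 70.43200890777663 [ 0.3077676  -0.50880835  0.27628326]
```

View pics/z4.png

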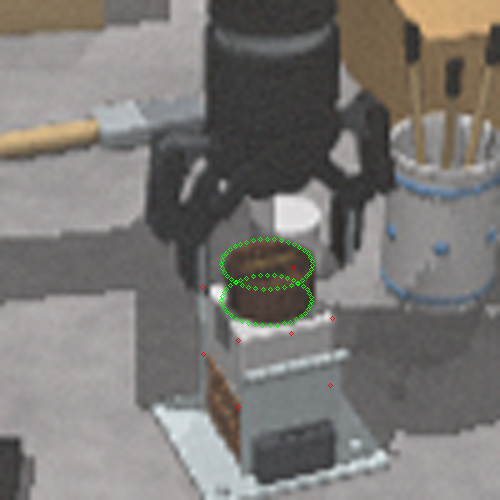

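The jar stands flat on the cases with its cap where predicted, centred near (268,280) in the crop and clear of the walls. Now gripping the cap.

>>> step_arm(
  steps=[
    {"dx": 0, "dy": 0, "dz": -0.02, "spin": 0, "fingers": 0},
    {"dx": 0, "dy": 0, "dz": -0.02, "spin": 0, "fingers": 1},
    {"dx": 0, "dy": 0, "dz": -0.02, "spin": 0, "fingers": 1},
    {"dx": 0, "dy": 0, "dz": -0.02, "spin": 0, "fingers": 1},
    {"dx": 0, "dy": 0, "dz": -0.02, "spin": 0, "fingers": 1},
    {"dx": 0, "dy": 0, "dz": -0.02, "spin": 0, "fingers": 1},
    {"dx": 0, "dy": 0, "dz": -0.02, "spin": 0, "fingers": 1},
    {"dx": 0, "dy": 0, "dz": -0.02, "spin": 0, "fingers": 1},
  ],
  squeeze=75,
)

```text
time_s: 12.58
ee_pos: [0.6262, 0.0333, 0.1263]
tool_rot: [[-0.273, 0.962, 0.0], [0.962, 0.273, 0.0], [-0.0, 0.0, -1.0]]
ft_force: [2.0, 1.7, -1.4]
grip_width: 0.0515
grasp_force: 78.3
```

>>> step_arm(
  steps=[
    {"dx": 0, "dy": 0, "dz": 0.0, "spin": 0.4, "fingers": 1},
    {"dx": 0, "dy": 0, "dz": 0.01, "spin": 0.9, "fingers": 1},
    {"dx": 0, "dy": 0, "dz": 0.01, "spin": 1.4, "fingers": 1},
    {"dx": 0, "dy": 0, "dz": 0.02, "spin": 1.9, "fingers": 1},
    {"dx": 0, "dy": 0, "dz": 0.02, "spin": 2.4, "fingers": 1},
    {"dx": 0, "dy": 0, "dz": 0.02, "spin": 2.9, "fingers": 1},
    {"dx": 0, "dy": 0, "dz": 0.03, "spin": 3.4, "fingers": 1},
    {"dx": 0, "dy": 0, "dz": 0.03, "spin": 4.0, "fingers": 1},
    {"dx": 0, "dy": 0, "dz": 0.03, "spin": 4.0, "fingers": 1},
  ],
)

```text
time_s: 13.7
ee_pos: [0.6246, 0.0334, 0.1279]
tool_rot: [[-0.828, 0.561, -0.002], [0.561, 0.828, 0.0], [0.002, -0.001, -1.0]]
ft_force: [-3.0, 1.8, 4.1]
grip_width: 0.0519
grasp_force: 78.8
```

```bash
python3 - <<'E'
from h import *
o=env.get_obs();print(o["ee_pos"],np.degrees(np.arctan2(o["tool_rot"][1,1],o["tool_rot"][0,1])),o["ft_force"],o["wrist_torque"],o["grasp_force"])
E
```

```text
[0.62463969 0.03342818 0.12787652] 55.8451677215792 [-2.97992064  1.77866909  4.0914843 ] [ 1.71873836e-01  7.87405318e-01 -4.90276630e-04] 78.79626598209143
```

>>> step_arm(
  steps=[
    {"dx": 0, "dy": 0, "dz": 0.0, "spin": 0.5, "fingers": 1},
    {"dx": 0, "dy": 0, "dz": 0.01, "spin": 1.0, "fingers": 1},
    {"dx": 0, "dy": 0, "dz": 0.02, "spin": 1.5, "fingers": 1},
    {"dx": 0, "dy": 0, "dz": 0.02, "spin": 2.0, "fingers": 1},
    {"dx": 0, "dy": 0, "dz": 0.03, "spin": 2.5, "fingers": 1},
    {"dx": 0, "dy": 0, "dz": 0.03, "spin": 3.0, "fingers": 1},
    {"dx": 0, "dy": 0, "dz": 0.03, "spin": 3.5, "fingers": 1},
    {"dx": 0, "dy": 0, "dz": 0.04, "spin": 4.0, "fingers": 1},
    {"dx": 0, "dy": 0, "dz": 0.06, "spin": 4.2, "fingers": 1},
    {"dx": 0, "dy": 0, "dz": 0.09, "spin": 4.2, "fingers": 1},
  ],
)

```text
time_s: 14.95
ee_pos: [0.625, 0.0332, 0.1323]
tool_rot: [[-0.991, -0.136, -0.002], [-0.136, 0.991, -0.0], [0.002, -0.0, -1.0]]
ft_force: [-1.5, 0.8, -1.8]
grip_width: 0.0518
grasp_force: 78.3
```

```bash
python3 - <<'E'
from h import *
o=env.get_obs();print(o["ee_pos"],np.degrees(np.arctan2(o["tool_rot"][1,1],o["tool_rot"][0,1])),o["ft_force"],o["wrist_torque"],o["grasp_force"])
I=env.grab_frame("side")[:,:,::-1]
cv2.imwrite("pics/z5.png",cv2.resize(I[120:230,245:355],None,fx=5,fy=5,interpolation=2))
E
```

```text
[0.62496802 0.03321874 0.13229574] 97.79657555956445 [-1.54094387  0.84007643 -1.77379725] [ 0.03835411  0.32513353 -0.00704536] 78.3306785300374
```

View pics/z5.png

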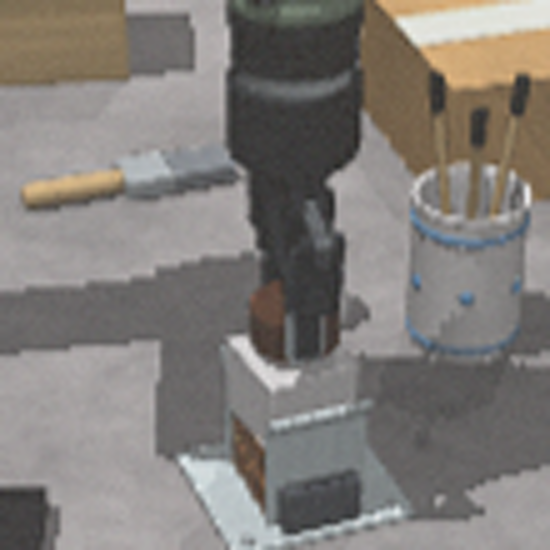

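The tool has turned 82°, wrist torque has vanished, and the jar remains seated in the stand. I'll lift gently while watching the force.

>>> step_arm(
  steps=[
    {"dx": 0, "dy": 0, "dz": 0.02, "spin": 0, "fingers": 1},
    {"dx": 0, "dy": 0, "dz": 0.04, "spin": 0, "fingers": 1},
    {"dx": 0, "dy": 0, "dz": 0.06, "spin": 0, "fingers": 1},
    {"dx": 0, "dy": 0, "dz": 0.06, "spin": 0, "fingers": 1},
  ],
)

```text
time_s: 15.5
ee_pos: [0.6261, 0.0331, 0.1352]
tool_rot: [[-0.991, -0.137, 0.0], [-0.137, 0.991, -0.0], [-0.0, -0.0, -1.0]]
ft_force: [-1.2, -0.0, -1.2]
grip_width: 0.0521
grasp_force: 78.3
```

>>> step_arm(
  steps=[
    {"dx": 0, "dy": 0, "dz": 0.1, "spin": 0, "fingers": 1},
    {"dx": 0, "dy": 0, "dz": 0.2, "spin": 0, "fingers": 1},
    {"dx": 0, "dy": 0, "dz": 0.35, "spin": 0, "fingers": 1},
    {"dx": 0, "dy": 0, "dz": 0.5, "spin": 0, "fingers": 1},
    {"dx": 0, "dy": 0, "dz": 0.57, "spin": 0, "fingers": 1},
    {"dx": 0, "dy": 0, "dz": 0.57, "spin": 0, "fingers": 1},
    {"dx": 0, "dy": 0, "dz": 0.57, "spin": 0, "fingers": 1},
    {"dx": 0, "dy": 0, "dz": 0.57, "spin": 0, "fingers": 1},
  ],
)

```text
time_s: 16.5
ee_pos: [0.6258, 0.0333, 0.1634]
tool_rot: [[-0.991, -0.137, -0.001], [-0.137, 0.991, 0.0], [0.001, 0.0, -1.0]]
ft_force: [-0.1, 0.3, -0.6]
grip_width: 0.052
grasp_force: 78.3
```

```bash
python3 - <<'E'
from h import *
o=env.get_obs();print(o["ee_pos"],o["ft_force"],o["grasp_force"])
I=env.grab_frame("side")[:,:,::-1]
cv2.imwrite("pics/z6.png",cv2.resize(I[120:230,245:355],None,fx=5,fy=5,interpolation=2))
E
```

```text
[0.62577472 0.03327493 0.16343177] [-0.09939511  0.33715096 -0.57625551] 78.29806756228209
```

View pics/z6.png

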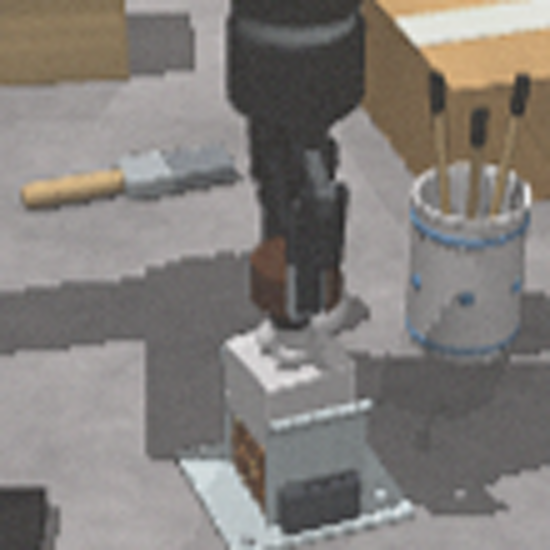

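The cap is held level above the exposed neck (crop ~(295,275)), and the jar is seated in the stand. Handing in.

```bash
python3 -c "
from station import env
print(env.job_done())"
```

```text
the job is handed in; nothing more can be done
None
```

I handed the job in at about 16.6 s: the case and jar are stacked in the stand, and the cap is unscrewed and held about 2 cm above the jar's neck. The hand-in call reported no verdict.

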